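# Close and latch the contact grill

### The arm

A 7-joint arm with a two-finger parallel gripper is mounted at the origin on the work surface. World frame = base frame: x ahead of the robot, y to its left, z up, the work surface at z = 0. Lengths are in m, angles in rad, forces in N, time in s.
With the tool pointing down it reaches from about 0.35 to 0.9 m from the base axis. Payload 7.2 kg.
Tool frame: the origin (TCP) lies at the very end of the fingers, on their centre line; the grasp point (between the pads) lies 19 mm behind it; z points along the fingers, y is the direction in which the jaws open and shut (so a half turn about z gives the same grasp; the last joint's range is limited). The gripper opens to 88 mm and grips with 3 to 60 N. Pads are 20 mm wide; open, the fingers measure 115 mm over their backs; the gripper's body (75 mm by 178 mm) begins 61 mm behind the grasp point.
Start: joints at [1.132, 0.411, -0.013, 1.596, 0.006, 1.134, -0.082], TCP at [0.226, -0.583, 0.223] pointing down, gripper open.
Joint ranges: [-2.95, 2.95], [-0.29, 1.99], [-1.47, 1.44], [0.14, 2.54], [-1.03, 4.17], [0.13, 1.85], [-2.86, 2.86]. Speed limits (rad/s): [2.39, 2.39, 3.01, 3.01, 3.14, 3.14, 3.14].

### API

Orientations are given as a unit quaternion [w, x, y, z].
In Python, from bench import readout, imaging, bot gives the robot as it stands.
- The arm moves only by the tool jog_arm, never from a script. Its argument "deltas" is a list of rows, each a list of 7 numbers: the shift along the world's x, y, z as a fraction of full scale, then the turn, a rotation vector about the world's x, y, z as a fraction of full scale, then the opening, from 0 (shut) to 1 (fully open). A call has 1 to 20 rows; each row shifts and turns the pose as measured when the row begins; what a row does not reach is not made up. Full scale, the value 1, is 250 mm for a shift and pi rad for a turn. A row lasts 1/8 s, in which the tool goes at most 62.5 mm and 10.7 degrees, less where a joint would pass 70% of its speed; a pose out of reach is approached as far as the arm can. A call with a number of a shift or a turn outside -1 to 1 is refused whole. A call with a gripper value outside its range is refused whole. The fingers move at their own pace and stop on an object; "newtons" is the grip in N (left out, the last holds). Time passes only in rows, so rows that do not move let the fingers close. It gives the time, the measured TCP pose, the force and the opening at its end, in the units of the state.
- readout.observe(): the state, without advancing time (a new reading comes with each control period).
- imaging.snapshot(name): name is "side" or "top" or "wrist"; returns a dict with "image" (400x640x3 uint8, red, green, blue), "z_map" (400x640 float32, m along the optical axis (not along the pixel's ray), 0 where there is no reading), "fx", "fy", "cx", "cy" (pixels), "eye" and "orientation" of the camera in the world; the wrist camera has in their place "hand_eye" (4x4, takes a point from camera to tool coordinates, whose origin is the TCP and whose axes are the flange's). Camera axes: x right, y down, z forward; pixel columns grow to the right and rows downward; lengths in m; the calibration is good to about 2 mm. A picture is of the moment at which its call begins: read the wrist's pose just before it.
- bot.sign_off(): hands the job in, once; it reports no verdict.
The state is a dict: "t": time; "joint_pos": joint angles; "qd": joint speeds; "joint_efforts": joint torques, N m; "eef_pos": TCP position; "tcp_rot": TCP orientation; "contact_force": force on the tool from outside, world axes, zero at the start; "moment": the same for the moment, N m; "gripper_width": finger opening in m.
Only numpy, scipy, OpenCV 4.12 (cv2) and the standard library are available. Lean on these libraries where they do the work, as an engineer would, in place of code of your own. Each camera call takes 0.05 s, during which the arm holds its last target.

### The job

Close up the contact grill: with the fingertips push its raised lid gently down until it is fully shut, and then push the red-knobbed latch lever, away from the robot, past its centre so that it snaps over and locks the lid. Only push: do not grip anything, do not raise the lid further, and leave the shaker, the sauce bottle and the ramekin standing where they are. Finish with the hand clear.

Things in the scene. Friction and masses are not known exactly. Their poses are not given: they have to be found in the camera images.
- grill: fixed aluminium contact grill, base 280 x 280 x 90 mm. Origin under its centre, on the table; +x to the hinge side (away from the robot), +y to its left. Grey latch bracket at its right side: y -140 to -205, x -45 to 25, up to z = 90 mm; two steel cheeks at y = -177 and -203 rise to z = 118 mm. With the lid shut its top is at z = 130 mm (138 on the pad).
- lid (a joint): lid angle, rad: 0 shut, grows as its front edge rises, stop at 1.2; starts at 0.35 to 0.75. A friction hinge along the grill's y holds it at any angle; 2 to 6 N at the pad lowers it; it seats on a slightly springy stop. The lid is a 240 x 280 x 36 mm slab with a black bar handle (14 mm thick) 33 mm before its front edge; the latch holds the steel ear on its right side.
- lid_pad (a point): centre of the outer (upper) face of the black push pad, 50 x 90 mm and 8 mm thick, on the lid near its front edge; 205 mm from the hinge along the lid and 46 mm out from the hinge plane. Axes turn with the lid: x from pad to hinge, y grill's left, z out of the pad; with the lid shut they are parallel to the grill's. Push here.
- lid_hinge (a point): the lid's hinge line (along grill y) at its middle, in the grill's frame at x = 120, z = 92 mm. Axes turn with the lid.
- latch (a joint): angle of the toggle latch lever, rad: 0 unlatched (lever leans 0.6 rad from upright to the grill's -x, towards the robot), 1.2 latched (leans 0.6 rad to +x, and its steel nose and cross pin lie on the lid's ear). Over-centre spring: rests only at 0 and 1.2, snaps over by itself beyond 0.6 (upright). It takes about 4 N at the knob to start.
- latch_knob (a point): centre of the red ball knob, 28 mm in diameter, at the end of the 12 mm thick steel lever, 90 mm from the pivot. It moves from 51 mm on the -x side of the pivot to 51 mm on the +x side in the grill's frame, 74 mm above the pivot at both ends and 90 mm at the centre.
- latch_pivot (a point): fixed pivot of the latch lever, axis along grill y; in the grill's frame at x = -10, y = -190, z = 108 mm (50 mm outside the lid's right edge).
- shaker: loose steel shaker, 48 mm wide, 86 mm high, origin at the centre of its underside. Leave alone.
- sauce: loose yellow sauce bottle with red cap, 56 mm wide, 160 mm high, origin at the centre of its underside. Leave alone.
- ramekin: loose white ceramic bowl, 84 mm wide, 45 mm high, origin at the centre of its underside. Leave alone.

How it is judged:
By the outcome, as a careful person would: the job done as asked, in the order asked, and still so for the second after the job is handed in, with the robot touching nothing.
It also fails if it takes over 40 s, if anything falls off the work surface, if the arm or the gripper's body presses on something with over 40 N, if the wrist force passes 120 N, or if a joint passes its speed limit or range.

## Working session

There is one attempt and no reset: what is moved stays moved. The work goes in short steps, Python scripts to look and compute and a tool call to move; the robot and the scene stay as the last step left them, time stands still between calls to the robot, and variables do not carry over. Pictures are saved under pics/ and viewed, and the job is handed in when it is done.

Besides the shell and the picture viewer there is one more tool, called after "Call:" by a JSON object that holds its "api" and its "payload". jog_arm: Moves the arm, as the interface text tells. Shift numbers are shares of 250 mm and turn numbers shares of pi rad, none past 1 either way. Its arguments: {"type":"object","properties":{"deltas":{"type":"array"},"newtons":{"type":"number"}},"required":["deltas"]}

```bash
ls; mkdir -p pics
cat > h.py <<'E'
import numpy as np, cv2
from bench import readout, imaging, bot
from scipy.spatial.transform import Rotation as R
def rot(q): return R.from_quat([q[1],q[2],q[3],q[0]]).as_matrix()
def snap(name,fn):
    s=imaging.snapshot(name); cv2.imwrite('pics/'+fn+'.png',cv2.cvtColor(s['image'],cv2.COLOR_RGB2BGR))
    np.savez('pics/'+fn+'.npz',**{k:np.array(v) for k,v in s.items()}); return s
def cloud(s):
    z=s['z_map'];v,u=np.mgrid[:400,:640]
    P=np.stack([(u-s['cx'])/s['fx']*z,(v-s['cy'])/s['fy']*z,z],-1)
    o=np.array(s['orientation']); M=o if o.shape==(3,3) else rot(o)
    return P@M.T+np.array(s['eye'])
E
python3 - <<'E'
from h import *
print(readout.observe())
for n in ['side','top']:
    s=snap(n,n+'0'); print(n,s['eye'],s['orientation'],s['fx'])
E
```

```text
pics
{'t': 0.0, 'joint_pos': array([ 1.1318112 ,  0.41189392, -0.01271873,  1.59703752,  0.00560255,
        1.13431084, -0.0822062 ]), 'qd': array([ 1.01158634e-03,  2.17084361e-04, -6.73293057e-04,  1.41838658e-03,
       -6.54782707e-04,  3.62626721e-05, -6.40227789e-04]), 'joint_efforts': array([-5.00350711e-05, -5.87957060e+01,  6.41616862e-01, -2.91076684e+01,
       -5.38149895e-02,  1.83054199e-02,  1.87939008e-04]), 'eef_pos': array([ 0.22624539, -0.58206596,  0.22181545]), 'tcp_rot': array([-7.80640437e-04,  9.82861281e-01,  1.84344926e-01, -2.04539766e-04]), 'contact_force': array([-1.32270591, -0.25874097,  0.06750439]), 'moment': array([ 0.00740931, -0.0142317 ,  0.07172778]), 'gripper_width': 0.08775126957396255}
side [1.02275802 0.0016059  1.16998979] [-0.14900985  0.76847532  0.61063814 -0.11984499] 423.8249618381527
top [0.43043605 0.09217623 1.16170944] [ 0.06069901 -0.69876994  0.70967982 -0.06626275] 456.82838608309584
```

View pics/side0.png

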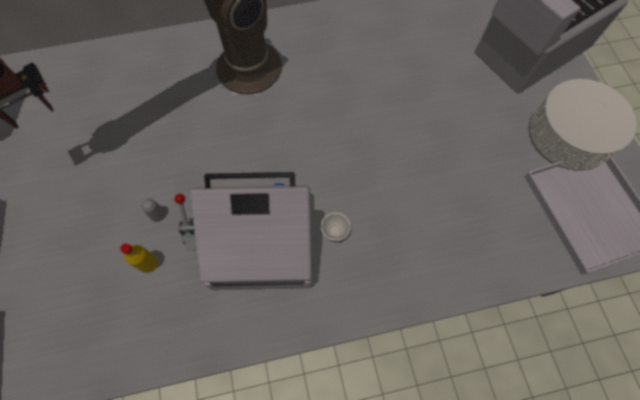

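View pics/top0.png

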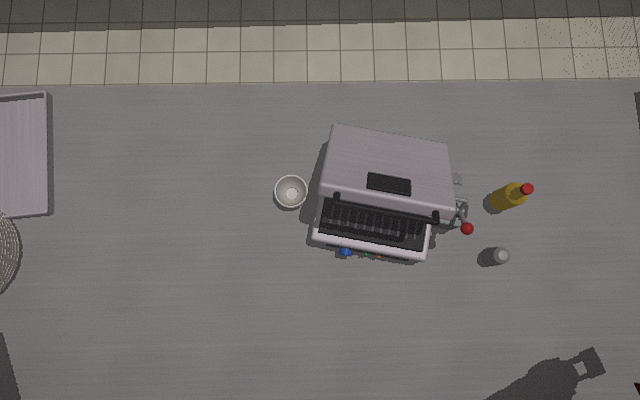

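The side view shows the pad at about (250,204) and the knob at (180,198). The top view shows the pad at about (389,184), the knob at (467,228), the shaker at (501,256), the bottle cap at (527,188) and the ramekin at (291,192).

Run:
```python
from h import *
for n,pts in [('side',dict(pad=(250,204),knob=(180,198),shaker=(150,206),cap=(127,248),ram=(336,228),table=(150,100))),
 ('top',dict(pad=(389,184),knob=(467,228),shaker=(501,256),cap=(527,188),ram=(291,194),table=(200,300)))]:
    s=dict(np.load(f'pics/{n}0.npz')); C=cloud(s)
    for k,(u,v) in pts.items(): print(n,k,C[v,u].round(4))
    hsv=cv2.cvtColor(s['image'],cv2.COLOR_RGB2HSV)
    V=C.reshape(-1,3)
    # pad: dark pixels near pad centre
    u,v=pts['pad']; m=np.zeros((400,640),bool); m[v-16:v+17,u-28:u+29]=1
    m&=(s['image'].max(2)<45); lab=cv2.connectedComponents(m.astype(np.uint8))[1]; m=lab==lab[v,u]
    P=C[m]; c=P.mean(0); U,S,Vt=np.linalg.svd(P-c); print('pad',m.sum(),c.round(4),'normal',Vt[2].round(3),'long',Vt[0].round(3), S/np.sqrt(m.sum())*np.sqrt(12))
    m=((hsv[...,0]<8)|(hsv[...,0]>172))&(hsv[...,1]>150)&(hsv[...,2]>60)
    n_,lab,st,ce=cv2.connectedComponentsWithStats(m.astype(np.uint8))
    for i in range(1,n_):
        if st[i,4]>20: print('red',ce[i].round(1),st[i,4],C[lab==i].mean(0).round(4))
    x0,y0=(120,150) if n=='side' else (270,110)
    cr=cv2.resize(s['image'][y0:y0+160,x0:x0+270],None,fx=2.9,fy=2.9,interpolation=cv2.INTER_CUBIC)
    cv2.imwrite(f'pics/{n}0c.png',cr[...,::-1])
```

```text
side pad [ 0.6188 -0.0632  0.256 ]
side knob [ 0.5361 -0.2358  0.1951]
side shaker [ 0.4865 -0.3461  0.085 ]
side cap [ 0.6234 -0.3874  0.1588]
side ram [0.6387 0.15   0.0038]
side table [ 0.0634 -0.341   0.0027]
pad 651 [ 0.6189 -0.0643  0.2589] normal [ 0.911 -0.209 -0.355] long [-0.388 -0.151 -0.909] [0.1372871  0.08202559 0.04204296]
red [179.1 198.3] 64 [ 0.5352 -0.2386  0.1929]
red [125.5 248.1] 78 [ 0.623  -0.3907  0.1596]
top pad [ 0.6142 -0.0653  0.2602]
top knob [ 0.5295 -0.2384  0.1953]
top shaker [ 0.4739 -0.352   0.0827]
top cap [ 0.6207 -0.3914  0.1613]
top ram [0.6441 0.1438 0.003 ]
top table [ 0.381   0.3711 -0.0005]Traceback (most recent call last):
  File "<stdin>", line 11, in <module>
    u, s, vh = gufunc(a, signature=signature)
               ~~~~~~^^^^^^^^^^^^^^^^^^^^^^^^
numpy._core._exceptions._ArrayMemoryError: Unable to allocate 487. GiB for an array with shape (255577, 255577) and data type float64
```

Run:
```python
from h import *
for n in ['side','top']:
    s=dict(np.load(f'pics/{n}0.npz'))
    x0,y0=(120,150) if n=='side' else (270,110)
    cr=cv2.resize(s['image'][y0:y0+160,x0:x0+270],None,fx=2.9,fy=2.9,interpolation=cv2.INTER_CUBIC)
    cv2.imwrite(f'pics/{n}0c.png',np.clip(cr[...,::-1].astype(int)*1.6,0,255).astype(np.uint8))
```

```text
(no output)
```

View pics/side0c.png

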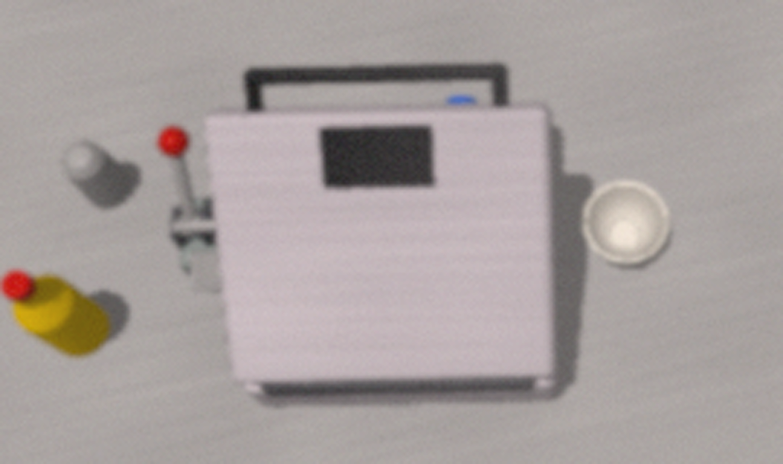

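View pics/top0c.png

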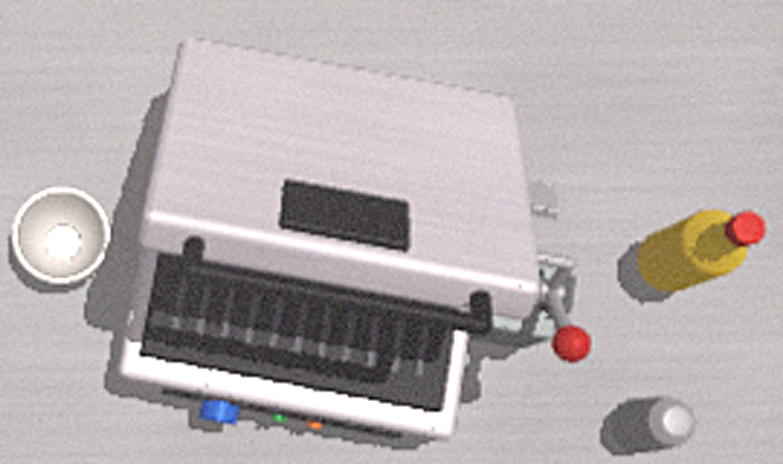

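The crops show the pad corners, the knob, the raised lid and the handle clearly. I'll triangulate from both views.

```bash
cat >> h.py <<'E'
def ray(s,u,v):
    M=rot(s['orientation']); d=M@np.array([(u-s['cx'])/s['fx'],(v-s['cy'])/s['fy'],1]); return np.array(s['eye']),d/np.linalg.norm(d)
def tri(rs):
    A=sum(np.eye(3)-np.outer(d,d) for _,d in rs); b=sum((np.eye(3)-np.outer(d,d))@e for e,d in rs)
    p=np.linalg.solve(A,b); return p,[np.linalg.norm((np.eye(3)-np.outer(d,d))@(p-e)) for e,d in rs]
E
python3 - <<'E'
from h import *
S=dict(np.load('pics/side0.npz'));T=dict(np.load('pics/top0.npz'))
f=lambda p,o:((p[0]+.5)/2.9-.5+o[0],(p[1]+.5)/2.9-.5+o[1])
# side orient: robot at top, so left in image = -y
pts={'FR':((321,128),(409,249)),'FL':((431,126),(281,227)),'BL':((434,185),(285,181)),'BR':((324,187),(409,203)),'knob':((173,141),(572,344)),'cap':((18,286),(746,229))}
Q={}
for k,(a,b) in pts.items():
    p,e=tri([ray(S,*f(a,(120,150))),ray(T,*f(b,(270,110)))]); Q[k]=p; print(k,p.round(4),np.round(e,4))
c=sum(Q[k] for k in('FR','FL','BL','BR'))/4
ly=(Q['FL']-Q['FR']+Q['BL']-Q['BR'])/2; lx=(Q['BL']-Q['FL']+Q['BR']-Q['FR'])/2
print('c',c,'ly',ly,np.linalg.norm(ly),'lx',lx,np.linalg.norm(lx))
print('yaw',np.arctan2(-ly[0],ly[1]),'theta',np.arctan2(-lx[2],np.hypot(lx[0],lx[1])))
for n,s in(('S',S),('T',T)):
    C=cloud(s); 
    X=C.reshape(-1,3); d=np.linalg.norm(X[:,:2]-c[:2]-0.05*np.array([.95,-.2]),axis=1)
    P=X[(d<.09)&(X[:,2]>.15)&(X[:,2]<.3)]
    for _ in range(6):
        A=np.c_[P[:,:2],np.ones(len(P))]; w=np.linalg.lstsq(A,P[:,2],rcond=None)[0]; r=P[:,2]-A@w; P=P[abs(r)<max(.006,1.5*np.std(r))]
    nn=np.array([-w[0],-w[1],1]);nn/=np.linalg.norm(nn); print(n,len(P),r.std(),'n',nn,'theta',np.arccos(nn[2]),'az',np.arctan2(-nn[1],-nn[0]), 'pad height',(c-np.array([0,0,w[2]]))@nn)
# solve from pad: height gives theta: z=92+205 sin t+46 cos t
from scipy.optimize import brentq
print('theta from z',brentq(lambda t:.092+.205*np.sin(t)+.046*np.cos(t)-c[2],0,1))
E
```

```text
FR [ 0.5886 -0.1042  0.2692] [0.0017 0.0017]
FL [ 0.6057 -0.0176  0.2665] [0.0014 0.0014]
BL [ 0.6448 -0.0254  0.2379] [0.0012 0.0012]
BR [ 0.627  -0.1128  0.2399] [0.0014 0.0014]
knob [ 0.5303 -0.2414  0.1831] [0.0009 0.0009]
cap [ 0.6209 -0.3937  0.153 ] [0.0012 0.0012]
c [ 0.61652244 -0.06499113  0.25336829] ly [ 0.01748739  0.086971   -0.00230048] 0.0887415164666447 lx [ 0.03874168 -0.0082048  -0.02895012] 0.04905452130211591
yaw -0.19842568308573508 theta 0.6312595767848588
S 4078 0.0021614030787720263 n [ 0.61769314 -0.12815382  0.77590707] theta 0.6826446416511057 az 2.9370232384026096 pad height 0.0035734421517293158
T 3237 0.00151931512066129 n [ 0.6149853  -0.12729796  0.77819554] theta 0.6790088843566392 az 2.937481700870333 pad height 0.0031103265800635532
theta from z 0.6550775779192883
```

Yaw is −0.20, the grill origin is about (0.628, −0.067) and the lid is at about 0.66 rad. The predicted knob position, (0.530, −0.241, 0.182), matches the measured one. Next I go up and over, closing the fingers.

Call:
{"api": "jog_arm", "payload": {"deltas": [[0, 0, 0.2, 0, 0, 0, 0], [0, 0, 0.2, 0, 0, 0, 0], [0, 0, 0.16, 0, 0, 0, 0], [0.13, 0.173, 0, 0, 0, -0.045, 0], [0.13, 0.173, 0, 0, 0, -0.045, 0], [0.13, 0.173, 0, 0, 0, -0.045, 0], [0.13, 0.173, 0, 0, 0, -0.045, 0], [0.13, 0.173, 0, 0, 0, 0, 0], [0.13, 0.173, 0, 0, 0, 0, 0], [0.13, 0.173, 0, 0, 0, 0, 0], [0.13, 0.173, 0, 0, 0, 0, 0], [0.13, 0.173, 0, 0, 0, 0, 0], [0.13, 0.173, 0, 0, 0, 0, 0], [0, 0, 0, 0, 0, 0, 0]]}}

```text
t: 1.85
eef_pos: [0.555, -0.1314, 0.3599]
tcp_rot: [-0.005, 0.994, -0.108, -0.002]
contact_force: [0.2, -0.9, 0.2]
gripper_width: 0.0005
```

Call:
{"api": "jog_arm", "payload": {"deltas": [[0.124, 0.133, 0, 0, 0, 0, 0], [0.124, 0.133, 0, 0, 0, 0, 0], [0, 0, -0.1, 0, 0, 0, 0], [0, 0, -0.1, 0, 0, 0, 0], [0, 0, 0, 0, 0, 0, 0]]}}

```text
t: 2.48
eef_pos: [0.6167, -0.0681, 0.3069]
tcp_rot: [-0.003, 0.994, -0.11, -0.004]
contact_force: [-0.9, -0.5, 0.6]
gripper_width: 0.0002
```

Run:
```python
from h import *
print(readout.observe()['eef_pos'],readout.observe()['contact_force']); snap('side','side1'); 
s=dict(np.load('pics/side1.npz')); cv2.imwrite('pics/side1c.png',np.clip(cv2.resize(s['image'][130:290,120:390],None,fx=2.9,fy=2.9)[...,::-1].astype(int)*1.6,0,255).astype(np.uint8))
```

```text
[ 0.61667121 -0.06814706  0.30692267] [-0.85657062 -0.54005799  0.60180816]
```

View pics/side1c.png

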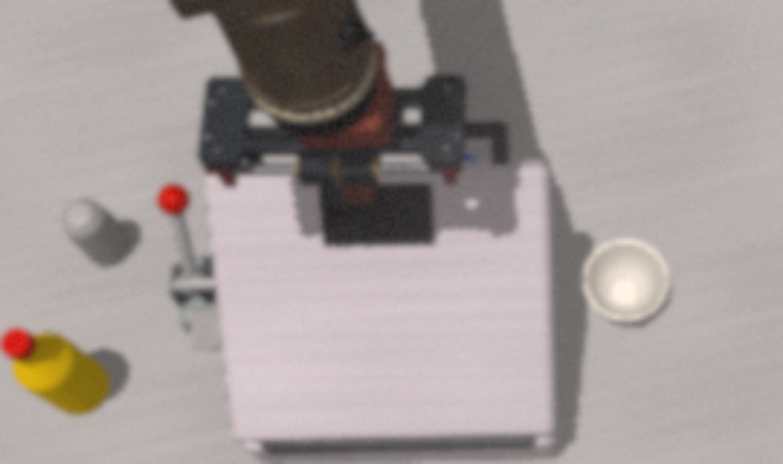

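Call:
{"api": "jog_arm", "payload": {"deltas": [[0, 0.01, -0.07, 0, 0, 0, 0], [0, 0, -0.05, 0, 0, 0, 0], [0, 0, -0.02, 0, 0, 0, 0], [0, 0, -0.016, 0, 0, 0, 0], [0, 0, -0.016, 0, 0, 0, 0]]}}

```text
t: 3.15
eef_pos: [0.6179, -0.0672, 0.2653]
tcp_rot: [-0.003, 0.994, -0.112, -0.001]
contact_force: [0.1, -0.2, 6.0]
gripper_width: 0.0002
```

Call:
{"api": "jog_arm", "payload": {"deltas": [[-0.021, 0.004, -0.018, 0, 0, 0, 0], [-0.021, 0.004, -0.02, 0, 0, 0, 0], [-0.02, 0.004, -0.02, 0, 0, 0, 0], [-0.02, 0.004, -0.02, 0, 0, 0, 0], [-0.019, 0.004, -0.022, 0, 0, 0, 0]]}}

```text
t: 3.78
eef_pos: [0.5938, -0.0622, 0.2417]
tcp_rot: [-0.003, 0.994, -0.112, 0.003]
contact_force: [2.0, -1.2, 4.2]
gripper_width: 0.0004
```

Call:
{"api": "jog_arm", "payload": {"deltas": [[-0.016, 0.004, -0.022, 0, 0, 0, 0], [-0.016, 0.004, -0.022, 0, 0, 0, 0], [-0.015, 0.004, -0.022, 0, 0, 0, 0], [-0.015, 0.003, -0.022, 0, 0, 0, 0], [-0.014, 0.003, -0.023, 0, 0, 0, 0], [-0.014, 0.003, -0.023, 0, 0, 0, 0], [-0.013, 0.003, -0.024, 0, 0, 0, 0], [-0.012, 0.003, -0.024, 0, 0, 0, 0]]}}

```text
t: 4.78
eef_pos: [0.5607, -0.0553, 0.1921]
tcp_rot: [-0.003, 0.994, -0.112, 0.001]
contact_force: [-0.1, -1.1, 3.4]
gripper_width: 0.0005
```

Call:
{"api": "jog_arm", "payload": {"deltas": [[-0.01, 0.002, -0.024, 0, 0, 0, 0], [-0.01, 0.002, -0.024, 0, 0, 0, 0], [-0.009, 0.002, -0.024, 0, 0, 0, 0], [-0.008, 0.002, -0.024, 0, 0, 0, 0], [-0.007, 0.002, -0.024, 0, 0, 0, 0], [-0.006, 0.001, -0.024, 0, 0, 0, 0], [-0.005, 0.001, -0.02, 0, 0, 0, 0]]}}

```text
t: 5.65
eef_pos: [0.5443, -0.0519, 0.1473]
tcp_rot: [-0.003, 0.994, -0.112, -0.001]
contact_force: [-2.3, -1.1, 3.5]
gripper_width: 0.0004
```

Call:
{"api": "jog_arm", "payload": {"deltas": [[0, 0, -0.016, 0, 0, 0, 0], [0, 0, -0.016, 0, 0, 0, 0], [0, 0, -0.012, 0, 0, 0, 0]]}}

```text
t: 6.02
eef_pos: [0.5439, -0.0516, 0.138]
tcp_rot: [-0.002, 0.994, -0.112, -0.001]
contact_force: [-19.2, -0.3, 49.6]
gripper_width: 0.0005
```

The lid is seated: the force jumped at z = 0.138. I'll ease off now and check whether it stays shut.

Call:
{"api": "jog_arm", "payload": {"deltas": [[0.004, 0, 0.006, 0, 0, 0, 0]]}}

```text
t: 6.15
eef_pos: [0.5454, -0.0515, 0.1402]
tcp_rot: [-0.002, 0.994, -0.112, -0.0]
contact_force: [-1.1, 0.3, 0.4]
gripper_width: 0.0003
```

Call:
{"api": "jog_arm", "payload": {"deltas": [[0, 0, 0.16, 0, 0, 0, 0], [0, 0, 0.2, 0, 0, 0, 0], [0, 0, 0.1, 0, 0, 0, 0], [-0.085, -0.18, 0, 0, 0, 0, 0], [-0.085, -0.18, 0, 0, 0, 0, 0], [-0.085, -0.18, 0, 0, 0, 0, 0], [0, -0.18, 0, 0, 0, 0, 0], [0, 0, 0, 0, 0, 0, 0]]}}

```text
t: 7.15
eef_pos: [0.4826, -0.2357, 0.2572]
tcp_rot: [-0.003, 0.994, -0.11, 0.003]
contact_force: [0.9, 0.2, -0.3]
gripper_width: 0.0008
```

Run:
```python
from h import *
print(readout.observe()['eef_pos'])
for n,x0,y0 in(('side',120,130),('top',270,110)):
    s=snap(n,n+'2'); C=cloud(s)
    cv2.imwrite(f'pics/{n}2c.png',np.clip(cv2.resize(s['image'][y0:y0+160,x0:x0+270],None,fx=2.9,fy=2.9)[...,::-1].astype(int)*1.6,0,255).astype(np.uint8))
    ex=np.array([.98,-.199]);ey=np.array([.199,.98])
    for g in[(-85,0),(0,60),(80,60),(-60,90)]:
        w=np.array([.628,-.067])+(g[0]*ex+g[1]*ey)/1000
        m=(np.linalg.norm(C[...,:2]-w,axis=-1)<.01)&(C[...,2]<.3); print(n,g,np.median(C[m][:,2]) if m.any() else None)
```

```text
[ 0.48263475 -0.2357019   0.25720771]
side (-85, 0) 0.13755219361429138
side (0, 60) 0.1301839586945821
side (80, 60) 0.13053393373929634
side (-60, 90) 0.13014962011227582
top (-85, 0) 0.13850661686283905
top (0, 60) 0.130667381154977
top (80, 60) 0.13000011653711485
top (-60, 90) 0.13035677786207744
```

View pics/side2c.png

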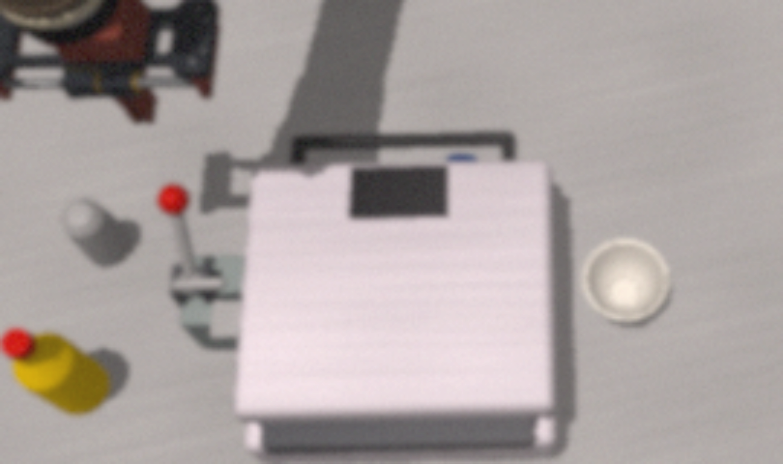

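View pics/top2c.png

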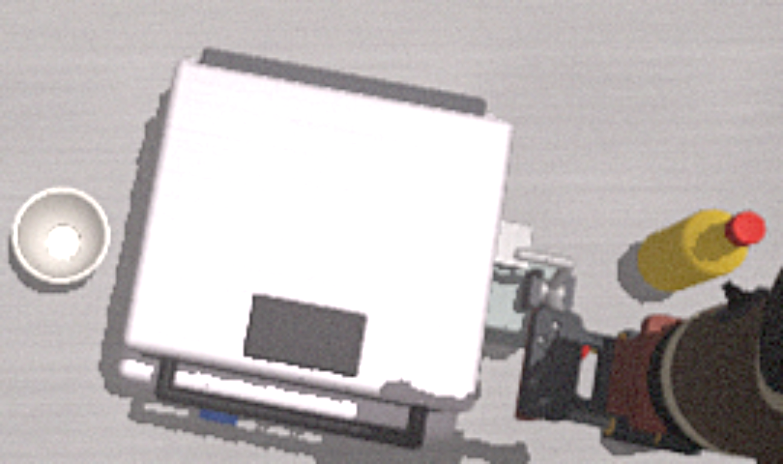

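The lid is shut, reading 130 mm on the lid and 138 mm on the pad. Next I descend behind the knob.

Call:
{"api": "jog_arm", "payload": {"deltas": [[0.003, 0.016, -0.15, 0, 0, 0, 0], [0, 0, -0.15, 0, 0, 0, 0], [0, 0, -0.05, 0, 0, 0, 0], [0.04, -0.008, 0, 0, 0, 0, 0], [0.02, -0.004, 0, 0, 0, 0, 0]]}}

```text
t: 7.88
eef_pos: [0.5042, -0.2243, 0.1701]
tcp_rot: [-0.004, 0.995, -0.103, 0.006]
contact_force: [-0.2, 0.6, -0.3]
gripper_width: 0.0002
```

Call:
{"api": "jog_arm", "payload": {"deltas": [[-0.01, -0.045, 0, 0, 0, 0, 0], [0, 0, 0, 0, 0, 0, 0]]}}

```text
t: 8.12
eef_pos: [0.5031, -0.237, 0.1718]
tcp_rot: [-0.004, 0.995, -0.103, 0.007]
contact_force: [-0.1, -0.6, 0.1]
gripper_width: 0.0005
```

Call:
{"api": "jog_arm", "payload": {"deltas": [[0.03, -0.006, 0, 0, 0, 0, 0], [0.03, -0.006, 0, 0, 0, 0, 0], [0.035, -0.007, 0.006, 0, 0, 0, 0], [0.035, -0.007, 0.006, 0, 0, 0, 0]]}}

```text
t: 8.62
eef_pos: [0.5307, -0.2432, 0.1758]
tcp_rot: [-0.005, 0.995, -0.104, 0.002]
contact_force: [-3.2, 1.4, 2.9]
gripper_width: 0.0006
```

Call:
{"api": "jog_arm", "payload": {"deltas": [[0.035, -0.006, 0.006, 0, 0, 0, 0], [0.035, -0.006, 0.006, 0, 0, 0, 0], [0.035, -0.006, 0.004, 0, 0, 0, 0], [0.035, -0.007, 0, 0, 0, 0, 0], [0.03, -0.006, 0, 0, 0, 0, 0]]}}

```text
t: 9.25
eef_pos: [0.5777, -0.2518, 0.1804]
tcp_rot: [-0.004, 0.995, -0.104, 0.004]
contact_force: [0.7, -0.1, 0.4]
gripper_width: 0.0002
```

The force dropped to zero past centre, so it has snapped over. Back off, then up.

Call:
{"api": "jog_arm", "payload": {"deltas": [[-0.1, 0.02, 0, 0, 0, 0, 0], [-0.12, 0.024, 0.05, 0, 0, 0, 0], [-0.12, 0.024, 0.15, 0, 0, 0, 0], [-0.15, 0, 0.2, 0, 0, 0, 0], [-0.2, 0, 0.1, 0, 0, 0, 0], [-0.2, 0, 0, 0, 0, 0, 0], [0, 0, 0, 0, 0, 0, 0]]}}

```text
t: 10.12
eef_pos: [0.3519, -0.2339, 0.3079]
tcp_rot: [-0.004, 0.995, -0.103, 0.004]
contact_force: [0.1, -0.3, 0.2]
gripper_width: 0.0006
```

Run:
```python
from h import *
o=readout.observe();print(o['eef_pos'],o['contact_force'])
for n,x0,y0 in(('side',120,130),('top',270,110)):
    s=snap(n,n+'3'); C=cloud(s)
    cv2.imwrite(f'pics/{n}3c.png',np.clip(cv2.resize(s['image'][y0:y0+160,x0:x0+270],None,fx=2.9,fy=2.9)[...,::-1].astype(int)*1.6,0,255).astype(np.uint8))
    ex=np.array([.98,-.199]);ey=np.array([.199,.98])
    for g in[(-85,0),(80,60),(41,-190)]:
        w=np.array([.628,-.067])+(g[0]*ex+g[1]*ey)/1000
        m=(np.linalg.norm(C[...,:2]-w,axis=-1)<.01)&(C[...,2]<.3); print(n,g,w,np.median(C[m][:,2]) if m.any() else None)
    hsv=cv2.cvtColor(s['image'],cv2.COLOR_RGB2HSV)
    m=((hsv[...,0]<8)|(hsv[...,0]>172))&(hsv[...,1]>150)&(hsv[...,2]>60)
    n_,lab,st,ce=cv2.connectedComponentsWithStats(m.astype(np.uint8))
    for i in range(1,n_):
        if st[i,4]>20: print('red',ce[i].round(1),st[i,4],np.median(C[lab==i],0).round(4))
```

```text
[ 0.35188858 -0.2338752   0.30789711] [ 0.11904408 -0.29195513  0.1895265 ]
side (-85, 0) [ 0.5447   -0.050085] 0.13782706103528064
side (80, 60) [ 0.71834 -0.02412] 0.13049387015451364
side (41, -190) [ 0.63037  -0.261359] 0.11346486663380073
red [175.3 236.2] 71 [ 0.6337 -0.2579  0.1935]
red [125.7 248.2] 77 [ 0.6239 -0.3901  0.1596]
top (-85, 0) [ 0.5447   -0.050085] 0.13839909047793086
top (80, 60) [ 0.71834 -0.02412] 0.13029244033058585
top (41, -190) [ 0.63037  -0.261359] 0.19321275912161595
red [473.4 182.4] 87 [ 0.6287 -0.2607  0.1934]
red [526.8 188.5] 107 [ 0.6203 -0.3917  0.1603]
```

View pics/side3c.png

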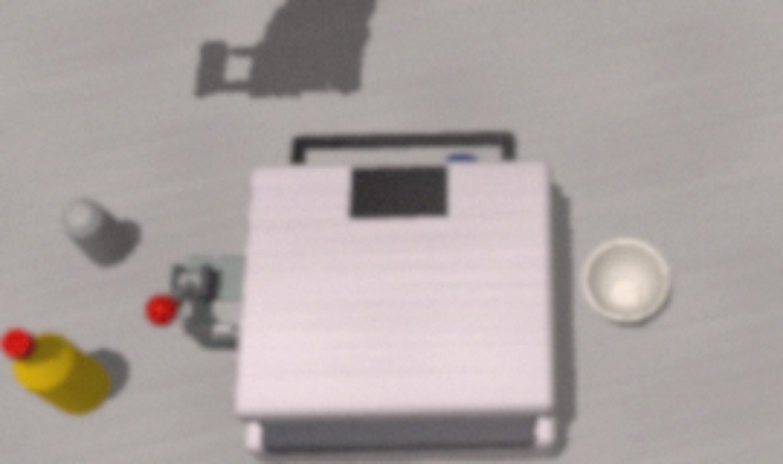

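View pics/top3c.png

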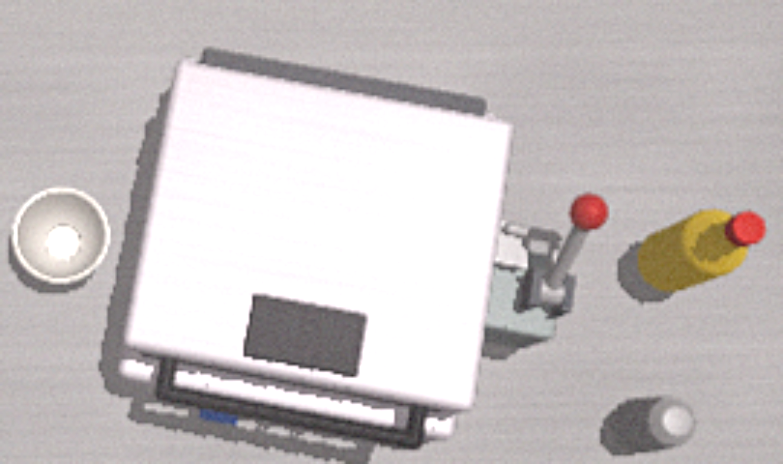

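The pictures show the lid flat. The knob is at its latched position (predicted (0.630, −0.261), measured (0.629, −0.261)), with the nose on the ear. The shaker, bottle and ramekin haven't moved, and the hand is clear.

```bash
python3 -c "
from bench import bot; print(bot.sign_off())"
```

```text
the job is handed in; nothing more can be done
None
```

The grill is shut and latched, and I handed the job in at about 10 s on the robot's clock. With the fingers closed, I pushed the lid down on its pad along its arc, then pushed the red knob away from the robot until it snapped over, and drew the hand back.

- **Lid:** it reads 130 mm on the lid and 138 mm on the pad, both before and after latching, which matches the shut heights given.
- **Latch:** the knob is at (0.629, −0.261), within 2 mm of its predicted latched position. The picture shows the lever's nose on the lid's ear.
- **Other items:** the shaker, bottle and ramekin appear in the same places in the pictures as at the start.
- **Hand:** it is clear, with about 0 N at the wrist.

**Seating force:** the push was mostly 3–6 N, but when the lid reached its stop the fingertip force briefly rose to about 50 N vertical (about 53 N in all). That is firmer than I meant. It was on the fingertips, not the gripper body, and under the 120 N wrist limit; I eased off in the next row.

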